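# Bolt the filter hatch and start the down-draught extraction with its bar switch

### The job

Get the down-draught extraction unit running: first shoot the bolt of the filter hatch fully home into its keeper, and only then press the long bar switch on the sloping front. Press the bar near its middle so that both ends go in together, firmly home against its stop but without forcing it, keep it there for a good second while the fan starts, then let it spring back out. Leave the bolt shot and everything else standing where it is.

Things in the scene. Friction and masses are not known exactly. Their poses are not given: they have to be found in the camera images.
- bench_unit: Benchtop down-draught unit: low stainless cabinet 310 deep, 440 wide, 105 mm high, fixed on the bench. Origin: centre of its footprint, bench level; x to its rear, y to its left, z up. Flat top from x = -50 to +170 mm: louvred grille on the left half, filter hatch with the bolt on the right; a gauge stands 161 mm above the bench at x = 155, y = -20. In front of x = -50 the front panel slopes down.
- hatch_bolt (a joint): Travel (m) of the steel barrel bolt on the filter hatch: 0 = drawn back, 0.040 = fully home against its stop. It slides along the unit's +y, needs about 4 N, stays where it is left, and may start partly shot. At 0.016 the tip reaches the keeper's mouth; at 0.040 it has gone right through the keeper.
- bolt_knob (a point): Centre of the 16 mm ball on the bolt's upright knob stem (13 mm across), 50 mm above the unit's flat top. The rod's two guide straps and the keeper, in line with the rod, rise 19 to 22 mm above the flat top; fingertips 27 mm or more above the top pass over them and still meet the stem.
- bolt_tip (a point): Centre of the front end of the bolt's 10 mm rod, 50 mm ahead (unit's +y) of the knob, 12 mm above the unit's flat top.
- keeper_mouth (a point): Centre of the opening of the keeper, on the side that faces the bolt, 12 mm above the unit's flat top; the keeper is 24 mm long and fixed to the cabinet frame.
- panel_mid (a point): Point on the sloped front panel behind the bar's middle, at (-109, 0, 64) mm in the unit's frame. The panel is plane, 440 wide, 112 mm long, at 35 degrees to the level; its outward normal is (-0.574, 0, 0.819), its up-slope direction (0.819, 0, 0.574) in the unit's frame.
- bar_nominal (a point): Where the middle of the bar switch's outer face lies at rest if its brackets are set to nominal: 27 mm out from the panel, at (-124, 0, 86) mm in the unit's frame. The point is fixed to the cabinet. The brackets are slotted and set by hand: the real bar stands up to 5 mm further out or in along the normal, up to 5 mm up or down the slope; sideways it is true. Feel for it.
- guard_mid (a point): Middle of the round guard rail (10 mm thick, 350 long, fixed, parallel to the bar) at its nominal setting; it shifts with the bar's brackets by up to 5 mm. It lies 28 mm up the slope from the bar's centre line and 35 mm out from its face, so straight above the bar: the bar is reached from the front below the rail, tool square to the panel (leaning 35 degrees), not from straight above.
- bar_swing (a joint): How far the bar switch is pressed (rad): 0 = out, 0.20 = home on its stop. The bar: flat aluminium strip 300 long (along unit y) x 28 x 10 mm, parallel to the panel, on two 55 mm arms hinged on a shaft along its upper side. Rest to home is 11 mm of travel towards the panel. It springs back: 5 N to start it, 12 N just before home, then solid.
- bar_rock (a joint): Crookedness of the bar (rad): 0 = parallel to the panel; positive = its right end (unit's -y) further in. 0.03 = one end 9 mm further in than the other. Sprung towards 0 with 14 N m/rad, so a push off the middle tips it: 15 N at 28 mm from the middle gives 0.03.
- plaster_cast: Bystander. Small off-white plaster cast, a stepped block 75 x 48 x 33 mm, lying on the louvred grille. Origin at the centre of its underside.
- scraper: Bystander. Flat steel scraper with a black round handle, 190 mm long along its x, blade 65 mm wide, lying on the louvred grille; origin under its middle.
- mixing_cup: Bystander. White plastic cup, 76 mm across, 85 mm high, standing open on the bench to the left. Origin at the centre of its underside.
- resin_jar: Bystander. White jar with black cap, 72 mm across, 95 mm high, on the bench to the right. Origin at the centre of its underside.
- dust_brush: Bystander. Flat dusting brush with wooden handle, 200 mm long along its x, lying on the bench to the right. Origin at the centre of its underside.
- tape_roll: Bystander. Roll of masking tape, 90 mm across, 24 mm high, lying on the bench to the left. Origin at the centre of its underside.
- pigment_bottle: Bystander. White bottle with black cap, 48 mm across, 120 mm high, on the bench to the left. Origin at the centre of its underside.

How it is judged:
By the outcome, as a careful person would: the job done as asked, in the order asked, and still so for the second after the job is handed in, with the robot touching nothing.
It also fails if it takes over 42 s, if anything falls off the work surface, if the arm or the gripper's body presses on something with over 40 N, if the wrist force passes 120 N, or if a joint passes its speed limit or range.

### The arm

A 6-joint arm with a two-finger parallel gripper is mounted at the origin on the work surface. World frame = base frame: x ahead of the robot, y to its left, z up, the work surface at z = 0. Lengths are in m, angles in rad, forces in N, time in s.
With the tool pointing down it reaches from about 0.375 to 0.975 m from the base axis. Payload 3.8 kg.
Tool frame: the origin (TCP) lies at the very end of the fingers, on their centre line; the grasp point (between the pads) lies bot.grip_point_offset behind it (bot.grip_point_offset is the distance from the TCP to the grasp point, in m); z points along the fingers, y is the line along which they close (so a half turn about z gives the same grasp; the last joint's range is limited). The gripper opens to 85 mm and grips with 20 to 120 N. Pads are 22 mm wide; open, the fingers measure 114 mm over their backs; the gripper's body (76 mm by 85 mm) begins 54 mm behind the grasp point. The pads swing forward as they close: fully open they stand 13 mm farther back than shut.
Start: joints at [-0.037, 0.264, 1.604, -0, 1.274, -0.037], TCP at [0.675, -0, 0.231] pointing down, gripper open.
Joint ranges: [-2.63, 2.63], [-0.94, 2.18], [0.31, 2.57], [-1.31, 4.45], [0, 2.66], [-2.55, 2.55]. Speed limits (rad/s): [2.57, 2.57, 3.14, 3.14, 3.14, 3.14].

### API

Orientations are given as a rotation vector (axis times angle).
In Python, from workcell import bot, vision gives the robot as it stands.
- The arm moves only by the tool play_rows, never from a script. Its argument "rows" is a list of rows, each an object of numbers: "dx", "dy", "dz": the shift along the tool's x, y, z as a fraction of full scale; "roll": the turn about the tool's z as a fraction of full scale; "fingers": the closure, from 0 (fully open) to 1 (shut). In form: [{"dx": .., "dy": .., "dz": .., "roll": .., "fingers": ..}, ...]. A call has 1 to 20 rows; each row shifts and turns the commanded pose from where the row before left it, along the tool's axes as they then stand; what a row does not reach is not made up. Full scale, the value 1, is 0.04 m for a shift and 4 degrees for a turn. A row lasts 1/12 s, in which the tool goes at most 41.7 mm and 7.16 degrees, less where a joint would pass 70% of its speed; a pose out of reach is approached as far as the arm can. A call with a number of a shift or a turn outside -1 to 1 is refused whole. A call with a gripper value outside its range is refused whole. The fingers move at their own pace and stop on an object; "grip_force" is the grip in N (left out, the last holds). Time passes only in rows, so rows that do not move let the fingers close. It gives the time, the measured TCP pose, the force and the opening at its end, in the units of the state.
- bot.read_state(): the state, without advancing time (a new reading comes with each control period).
- vision.read_camera(name): name is "scene" or "side" or "wrist"; returns a dict with "pixels" (420x560x3 uint8, red, green, blue), "depth" (420x560 float32, m along the optical axis (not along the pixel's ray), 0 where there is no reading), "fx", "fy", "cx", "cy" (pixels), "distortion" ([k1, k2, p1, p2, k3] as OpenCV has them; the pictures are not rectified), "R" (3x3) and "t" (3): a world point X has camera coordinates R X + t. Camera axes: x right, y down, z forward; pixel columns grow to the right and rows downward; lengths in m; the calibration is good to about 2 mm. A picture is of the moment at which its call begins.
- bot.finish_job(): hands the job in, once; it reports no verdict.
The state is a dict: "time": time; "q": joint angles; "joint_vel": joint speeds; "joint_torque": joint torques, N m; "tool_pos": TCP position; "tcp_rot": TCP orientation; "wrist_force": force on the tool from outside, world axes, zero at the start; "torque": the same for the moment, N m; "width": opening from 0.0 (shut) to 1.0 (fully open).
Only numpy, scipy, OpenCV 4.12 (cv2) and the standard library are available. Lean on these libraries where they do the work, as an engineer would, in place of code of your own. Each camera call takes 0.05 s, during which the arm holds its last target. There are 200 camera calls.

## Working session

There is one attempt and no reset: what is moved stays moved. The work goes in short steps, Python scripts to look and compute and a tool call to move; the robot and the scene stay as the last step left them, time stands still between calls to the robot, and variables do not carry over. Pictures are saved under pics/ and viewed, on a budget of 10 in all, crops included, one or two more only if the job needs it, and the job is handed in when it is done.

Besides the shell and the picture viewer there is one more tool, called by a JSON object that holds its "op" and its "data", one argument or row to a line. play_rows: Moves the arm, as the interface text tells. Its arguments: {"type":"object","properties":{"rows":{"type":"array","items":{"type":"object","properties":{"dx":{"type":"number","minimum":-1,"maximum":1},"dy":{"type":"number","minimum":-1,"maximum":1},"dz":{"type":"number","minimum":-1,"maximum":1},"roll":{"type":"number","minimum":-1,"maximum":1},"fingers":{"type":"number"}}}},"grip_force":{"type":"number"}},"required":["rows"]}

```bash
mkdir -p pics; python3 - <<'E'
from workcell import bot, vision
import cv2, numpy as np, pickle
s=bot.read_state(); print(s, bot.grip_point_offset)
for n in("scene","side"):
    c=vision.read_camera(n); pickle.dump(c,open(f"pics/{n}0.pkl","wb"))
    cv2.imwrite(f"pics/{n}0.png",c["pixels"][:,:,::-1]); print(n,c["fx"],c["distortion"],-np.array(c["R"]).T@c["t"], np.mean(c["depth"]>0))
E
```

```text
{'time': 0.0, 'q': array([-3.69258024e-02,  2.64742209e-01,  1.60542649e+00,  7.32351756e-06,
        1.27366769e+00, -3.69047791e-02]), 'joint_vel': array([ 0.00055846, -0.00138865,  0.00035834, -0.0009996 ,  0.00082523,
       -0.00040849]), 'joint_torque': array([ 6.10465631e-04, -5.15121067e+01, -3.67308676e+01, -4.07824507e-05,
        1.31324201e-02,  1.46811578e-05]), 'tool_pos': array([6.74253575e-01, 1.07454587e-05, 2.29941038e-01]), 'tcp_rot': array([-2.22030068, -2.22024922,  0.00238918]), 'wrist_force': array([ 0.33707189,  0.17555974, -0.40287482]), 'torque': array([-0.01258813, -0.01591634, -0.06715542]), 'width': 1.0001960872127036} 0.0187
scene 454.0237001173033 [-0.03957428  0.          0.          0.          0.        ] [1.16615915 0.2001659  1.18946413] 0.9959651360544217
side 395.6449312542913 [-0.0573941  0.         0.         0.         0.       ] [0.4972345  0.8520799  0.65386822] 0.9960756802721088
```

View pics/scene0.png

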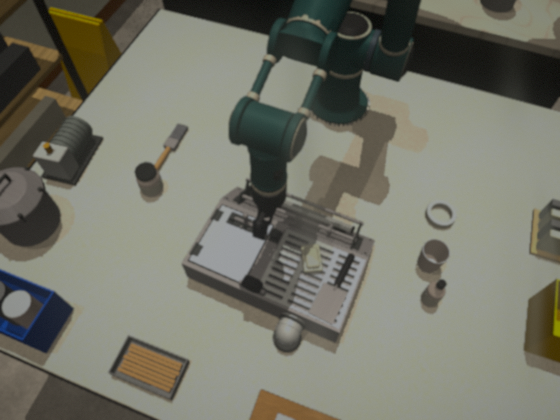

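View pics/side0.png

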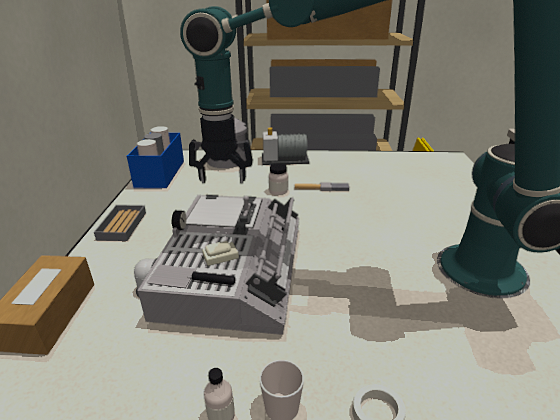

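The scene view shows the unit around pixels (185–372, 190–335), with its front facing the robot and the gripper hiding the bolt near (262, 225). The side view shows the bar and rail on the slope at about (270, 240). Next I'll fit the cabinet from depth and look through the wrist camera.

```bash
cat > h.py <<'E'
import numpy as np, cv2, pickle
def und(c,uv):
    K=np.array([[c["fx"],0,c["cx"]],[0,c["fy"],c["cy"]],[0,0,1.]])
    return cv2.undistortPoints(np.float64(uv).reshape(-1,1,2),K,np.array(c["distortion"])).reshape(-1,2)
def cloud(c):
    h,w=c["depth"].shape; u,v=np.meshgrid(np.arange(w),np.arange(h))
    n=und(c,np.stack([u,v],-1).reshape(-1,2)); d=c["depth"].reshape(-1,1)
    P=np.hstack([n*d,d]); R=np.array(c["R"]); return ((P-np.array(c["t"]))@R).reshape(h,w,3)
def ray(c,uv):
    R=np.array(c["R"]); n=und(c,uv); return -R.T@np.array(c["t"]), np.hstack([n,np.ones((len(n),1))])@R
def onplane(c,uv,z):
    o,d=ray(c,uv); return o+d*((z-o[2])/d[:,2])[:,None]
def proj(c,X):
    K=np.array([[c["fx"],0,c["cx"]],[0,c["fy"],c["cy"]],[0,0,1.]])
    return cv2.projectPoints(np.float64(X).reshape(-1,1,3),cv2.Rodrigues(np.array(c["R"]))[0],np.float64(c["t"]),K,np.array(c["distortion"]))[0].reshape(-1,2)
E
python3 - <<'E'
from h import *
from workcell import vision
c=vision.read_camera("wrist"); pickle.dump(c,open("pics/wrist0.pkl","wb"))
cv2.imwrite("pics/wrist0.png",c["pixels"][:,:,::-1])
print(-np.array(c["R"]).T@c["t"])
for n in("scene","side","wrist"):
    c=pickle.load(open(f"pics/{n}0.pkl","rb")); P=cloud(c).reshape(-1,3)
    roi=(P[:,0]>.4)&(P[:,0]<1.1)&(abs(P[:,1])<.45)
    hz,e=np.histogram(P[roi,2],bins=np.arange(.08,.13,.004)); print(n,hz)
    m=roi&(abs(P[:,2]-.105)<.006); 
    Q=P[m]; 
    if len(Q)>50:
        g=np.zeros((700,900),np.uint8); ij=((Q[:,:2]-[.4,-.45])*1000).astype(int); g[ij[:,0],ij[:,1]]=255
        g=cv2.morphologyEx(g,cv2.MORPH_CLOSE,np.ones((15,15))); k=max(cv2.findContours(g,0,2)[0],key=cv2.contourArea)
        r=cv2.minAreaRect(k); b=cv2.boxPoints(r); print(np.round(b[:,::-1]/1000+[.4,-.45],3).tolist(), r[1], r[2])
E
```

```text
[0.67369727 0.0798248  0.3722229 ]
scene [ 559  928 1544  719  421 1819 6517 3230  493  391  406  387]
[[0.798, -0.201], [0.505, -0.181], [0.536, 0.26], [0.829, 0.24]] (441.9645690917969, 293.0276184082031) 4.049581527709961
side [ 868 1043 2371 1350  547  522 3276 4285  659  430  532  461]
[[0.797, -0.205], [0.501, -0.182], [0.535, 0.263], [0.831, 0.241]] (446.674560546875, 296.9823303222656) 4.332313537597656
wrist [ 2932  4638  4977  2433  1715  7405 67504  7940  1682  2970  2516  3501]
[[0.796, -0.203], [0.523, -0.183], [0.549, 0.172], [0.822, 0.152]] (355.5517883300781, 274.22119140625) 4.159642219543457
```

View pics/wrist0.png

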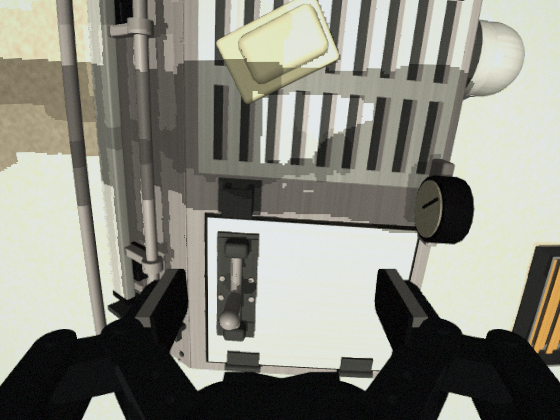

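The wrist view shows the knob at about (230, 318), its stem and rod running up to about (237, 245), the keeper at (240, 197) and the gauge at (450, 210). I'll place these in the unit frame.

```bash
cat >> h.py <<'E'
yaw=np.radians(-4.15); U=np.array([[np.cos(yaw),-np.sin(yaw),0],[np.sin(yaw),np.cos(yaw),0],[0,0,1]])
O=np.array([.6435,.0315,0])
def tou(X): return (np.asarray(X)-O)@U
def tow(X): return np.asarray(X)@U.T+O
E
python3 - <<'E'
from h import *
c=pickle.load(open("pics/wrist0.pkl","rb")); P=tou(cloud(c))*1000
np.set_printoptions(suppress=True,precision=1)
for nm,uv in dict(knob=(230,320),rodA=(237,300),rodB=(237,270),strap1=(237,245),kee=(238,197),gauge=(455,205),hatchL=(212,218)).items(): print(nm,P[uv[1],uv[0]])
# knob blob
sub=P[290:345,205:260].reshape(-1,3); k=sub[(sub[:,2]>143)&(sub[:,2]<175)]; print("knob",len(k),k.min(0),k.max(0),k.mean(0))
g=P[150:260,400:490].reshape(-1,3); g=g[(g[:,2]>140)&(g[:,2]<175)]; print("gauge",g.min(0),g.max(0))
# profile along column 237
for v in range(175,345,4): print(v,P[v,237],c["pixels"][v,237])
s=pickle.load(open("pics/side0.pkl","rb"))
S=tou(cloud(s)).reshape(-1,3)*1000; f=S[(S[:,2]>95)&(abs(S[:,1])<200)]
print("rear edge side", np.percentile(f[(f[:,2]<108),0],[.5,1,99,99.5]))
for n in("wrist","side","scene"):
    Q=tou(cloud(pickle.load(open(f"pics/{n}0.pkl","rb")))).reshape(-1,3)*1000
    m=(abs(Q[:,1]-60)<60)&(Q[:,0]<-55)&(Q[:,0]>-200)&(Q[:,2]>30)&(Q[:,2]<150); Q=Q[m]-[-109,0,64]
    nn=Q@[-.574,0,.819]; ss=Q@[.819,0,.574]
    H,_,_=np.histogram2d(nn,ss,bins=[np.arange(-5,76,4),np.arange(-56,72,4)]); print(n); print("n\\s",np.arange(-56,68,4)); 
    for i,r in enumerate(H): print(-5+4*i,r.astype(int))
E
```

```text
knob [  -1.5 -113.2  160.5]
rodA [   0.7 -111.5  136.1]
rodB [ -1.8 -91.9 120.7]
strap1 [ -2.2 -67.2 123.1]
kee [ -2.2 -24.5 127.1]
gauge [151.   -9.8 158. ]
hatchL [-26.2 -50.9 107.3]
knob 409 [ -10.8 -122.4  143. ] [   4.9 -108.4  163.4] [  -2.5 -113.5  156.8]
gauge [140.5 -45.5 140. ] [165.5   4.8 161.9]
175 [ -6.3 -12.5 104.1] [98 98 86]
179 [ -5.8 -15.  107.5] [37 38 34]
183 [ -5.6 -18.2 108.3] [35 36 34]
187 [ -5.6 -21.9 107.2] [30 30 27]
191 [ -3.2 -20.  125.9] [32 31 29]
195 [ -3.  -22.9 127. ] [31 28 26]
199 [ -3.1 -26.8 125. ] [44 44 39]
203 [ -2.8 -29.5 126.9] [41 41 40]
207 [ -2.7 -32.7 126.9] [44 44 43]
211 [ -2.6 -36.1 126.8] [40 39 38]
215 [ -2.6 -39.7 126.2] [43 42 40]
219 [ -4.7 -50.2 107.3] [143 147 147]
223 [ -4.5 -53.6 108.1] [228 233 234]
227 [ -4.5 -57.4 107.8] [226 232 231]
231 [ -4.3 -61.  108. ] [227 231 234]
235 [ -3.9 -63.6 110.6] [73 71 68]
239 [ -3.5 -66.1 113.6] [14 14 14]
243 [ -2.5 -66.3 121.1] [24 26 25]
247 [ -2.1 -68.6 123.9] [74 77 70]
251 [ -2.2 -73.3 121.8] [78 79 71]
255 [ -2.  -76.8 122.3] [73 73 67]
259 [ -2.2 -81.8 119.9] [174 168 156]
263 [ 
[... 5718 characters left out ...]
]
39 [0 0 0 0 0 0 0 0 0 0 0 0 0 0 0 0 0 0 0 0 0 0 0 0 0 0 0 0 0 0 0]
43 [0 0 0 0 0 0 0 0 0 0 0 0 0 0 0 0 0 0 0 0 0 0 0 0 0 0 0 0 0 0 0]
47 [0 0 0 0 0 0 0 0 0 0 0 0 0 0 0 0 0 0 0 0 0 0 0 0 0 0 0 0 0 0 0]
51 [0 0 0 0 0 0 0 0 0 0 0 0 0 0 0 0 0 0 0 0 0 0 0 0 0 0 0 0 0 0 0]
55 [0 0 0 0 0 0 0 0 0 0 0 0 0 0 0 0 0 0 0 0 1 0 0 0 0 0 0 0 0 0 0]
59 [ 0  0  0  0  0  0  0  0  0  0  0  0  0  0  0  0  0  0  0  0  9 20  3  0
  0  0  0  0  0  0  0]
63 [ 0  0  0  0  0  0  0  0  0  0  0  0  0  0  0  0  0  0  1  5 18 38 13  0
  0  0  0  0  0  0  0]
67 [ 0  0  0  0  0  0  0  0  0  0  0  0  0  0  0  0  0  0  0  3 22 18  6  0
  0  0  0  0  0  0  0]
71 [0 0 0 0 0 0 0 0 0 0 0 0 0 0 0 0 0 0 0 0 0 1 1 0 0 0 0 0 0 0 0]
```

The unit frame fits well: panel at n≈0, bar face at n≈28.5 and s −16…+12, rail at n≈63.5 and s≈27.5, and knob at x≈−2.5, y≈−116. Next I'll close the fingers and go behind the knob while still high, then look again.

{"op": "play_rows", "data": {
  "rows": [
    {"roll": 1, "fingers": 1},
    {"dx": -0.4, "dy": -0.15, "fingers": 1},
    {"dx": -0.5, "dy": -0.15, "fingers": 1},
    {"dx": -0.5, "dy": -0.15, "fingers": 1},
    {"dx": -0.5, "dy": -0.15, "fingers": 1},
    {"dx": -0.5, "dy": -0.15, "fingers": 1},
    {"dx": -0.4, "dy": -0.15, "dz": 0.2, "fingers": 1},
    {"dx": -0.2, "dz": 0.4, "fingers": 1},
    {"dz": 0.2, "fingers": 1},
    {"fingers": 1},
    {"fingers": 1}
  ],
  "grip_force": 30
}}

```text
validation failed for argument at $.ro...
```

```bash
cat > look.py <<'E'
import sys
from h import *
from workcell import vision,bot
np.set_printoptions(suppress=True,precision=1)
def look(n,tag):
    c=vision.read_camera(n); pickle.dump(c,open(f"pics/{tag}.pkl","wb")); cv2.imwrite(f"pics/{tag}.png",c["pixels"][:,:,::-1]); return c
def st():
    s=bot.read_state(); print("t",round(s["time"],2),"unit",tou(s["tool_pos"])*1000,"F",np.array(s["wrist_force"])@U,"w",round(s["width"],3)); return s
E
python3 - <<'E'
from look import *
s=st(); print(s["tcp_rot"]); look("wrist","w1")
E
```

```text
t 0.15 unit [ 33.1 -29.2 230.2] F [-0.9 -0.6 -0.1] w 1.004
[-2.2 -2.2  0. ]
```

View pics/w1.png

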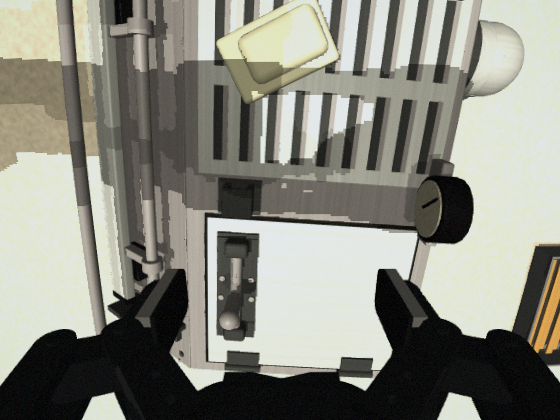

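The move was refused by validation, so this picture is unchanged. I'll give every key in each row.

{"op": "play_rows", "data": {
  "rows": [
    {"dx": 0, "dy": 0, "dz": 0, "roll": 1, "fingers": 1},
    {"dx": -0.4, "dy": -0.15, "dz": 0, "roll": 0, "fingers": 1},
    {"dx": -0.5, "dy": -0.15, "dz": 0, "roll": 0, "fingers": 1},
    {"dx": -0.5, "dy": -0.15, "dz": 0, "roll": 0, "fingers": 1},
    {"dx": -0.5, "dy": -0.15, "dz": 0, "roll": 0, "fingers": 1},
    {"dx": -0.5, "dy": -0.15, "dz": 0, "roll": 0, "fingers": 1},
    {"dx": -0.4, "dy": -0.15, "dz": 0.2, "roll": 0, "fingers": 1},
    {"dx": -0.2, "dy": 0, "dz": 0.4, "roll": 0, "fingers": 1},
    {"dx": 0, "dy": 0, "dz": 0.2, "roll": 0, "fingers": 1},
    {"dx": 0, "dy": 0, "dz": 0, "roll": 0, "fingers": 1}
  ],
  "grip_force": 30
}}

```text
time: 1.03
tool_pos: [0.6285, -0.1176, 0.1963]
tcp_rot: [-2.295, -2.139, 0.004]
wrist_force: [-0.5, -0.3, -0.8]
width: 0.002
```

```bash
python3 - <<'E'
from look import *
s=st(); print(s["tcp_rot"]); look("wrist","w2")
E
```

```text
t 1.03 unit [  -4.2 -149.8  196.3] F [-0.5 -0.3 -0.8] w 0.002
[-2.3 -2.1  0. ]
```

View pics/w2.png

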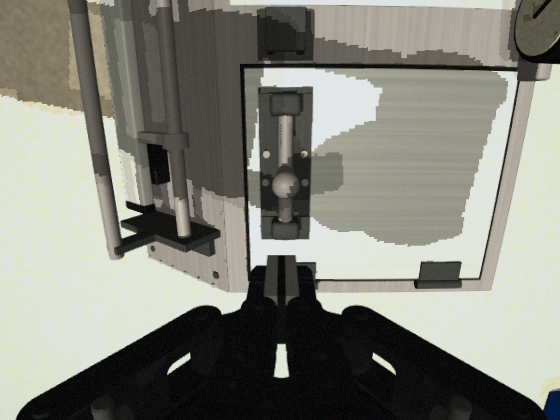

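This clear top-down view shows the knob at (286, 184), the rod along column 286, straps at (286, 103) and (286, 229), the keeper at (289, 33) and the fingertips at (282, 260).

```bash
python3 - <<'E'
from look import *
a=pickle.load(open("pics/wrist0.pkl","rb"));c=pickle.load(open("pics/w2.pkl","rb"))
o1,d1=ray(a,[(230,319)]);o2,d2=ray(c,[(286,184)])
M=np.stack([d1[0],-d2[0]],1); k=np.linalg.lstsq(M,o2-o1,rcond=None)[0]
print("tri",tou(o1+k[0]*d1[0])*1000,tou(o2+k[1]*d2[0])*1000)
P=tou(cloud(c))*1000
print("knobtop",P[184,286],"knob z155",tou(onplane(c,[(286,184)],.155))*1000)
for v in list(range(4,72,4))+list(range(84,130,4)): print(v,P[v,284],c["pixels"][v,284])
E
```

```text
tri [  -2.3 -116.8  154.7] [  -2.7 -116.7  154.6]
knobtop [  -2.8 -114.7  162.5] knob z155 [[  -2.7 -116.6  155. ]]
4 [ -4.  -11.9 104.5] [203 208 207]
8 [ -4.1 -19.3 125.8] [73 74 69]
12 [ -4.1 -21.5 126.2] [73 76 68]
16 [ -4.1 -23.7 126.7] [64 67 60]
20 [ -4.1 -25.9 127.3] [62 62 60]
24 [ -4.  -27.9 126.4] [35 33 34]
28 [ -4.  -30.1 126.5] [37 36 36]
32 [ -4.  -32.3 126.8] [35 34 34]
36 [ -4.  -34.5 127.2] [26 28 26]
40 [ -4.  -36.6 126.6] [31 34 31]
44 [ -4.  -38.8 126.9] [35 34 30]
48 [ -4.  -41.  127.1] [29 31 28]
52 [ -4.  -40.8 108. ] [44 43 43]
56 [ -4.  -43.2 108.2] [38 40 37]
60 [ -3.9 -45.4 106.1] [51 48 45]
64 [ -3.9 -47.7 104.6] [20 19 14]
68 [ -3.9 -50.2 104.8] [185 191 192]
84 [ -3.9 -60.5 108.1] [224 230 230]
88 [ -3.9 -63.1 110.7] [80 83 78]
92 [ -3.9 -65.6 110.2] [31 33 30]
96 [ -3.9 -68.2 122.8] [66 66 62]
100 [ -3.9 -70.6 123.4] [70 70 65]
104 [ -3.9 -73.  123.9] [73 72 67]
108 [ -3.9 -75.4 123.3] [79 82 76]
112 [ -3.9 -77.9 123.6] [65 63 61]
116 [ -3.9 -80.4 121.6] [170 163 152]
120 [ -3.9 -82.9 120.7] [181 174 163]
124 [ -3.8 -85.5 120.5] [182 174 163]
128 [ -3.8 -88.  120.7] [180 172 160]
```

{"op": "play_rows", "data": {
  "rows": [
    {"dx": 0, "dy": 0.04, "dz": 0.5, "roll": 0, "fingers": 1},
    {"dx": 0, "dy": 0, "dz": 0.5, "roll": 0, "fingers": 1},
    {"dx": 0, "dy": 0, "dz": 0.4, "roll": 0, "fingers": 1},
    {"dx": 0, "dy": 0, "dz": 0.13, "roll": 0, "fingers": 1},
    {"dx": 0, "dy": 0, "dz": 0, "roll": 0, "fingers": 1},
    {"dx": 0.1, "dy": 0, "dz": 0, "roll": 0, "fingers": 1},
    {"dx": 0.1, "dy": 0, "dz": 0, "roll": 0, "fingers": 1},
    {"dx": 0.1, "dy": 0, "dz": 0, "roll": 0, "fingers": 1},
    {"dx": 0.1, "dy": 0, "dz": 0, "roll": 0, "fingers": 1},
    {"dx": 0.1, "dy": 0, "dz": 0, "roll": 0, "fingers": 1},
    {"dx": 0.1, "dy": 0, "dz": 0, "roll": 0, "fingers": 1},
    {"dx": 0.1, "dy": 0, "dz": 0, "roll": 0, "fingers": 1},
    {"dx": 0.1, "dy": 0, "dz": 0, "roll": 0, "fingers": 1}
  ]
}}

```text
time: 2.17
tool_pos: [0.6351, -0.0855, 0.1389]
tcp_rot: [2.297, 2.141, 0.001]
wrist_force: [-0.5, -3.2, 3.5]
width: 0.0
```

```bash
python3 - <<'E'
from look import *
st()
E
```

```text
t 2.17 unit [   0.1 -117.3  138.9] F [-0.3 -3.2  3.5] w 0.0
```

{"op": "play_rows", "data": {
  "rows": [
    {"dx": 0.1, "dy": 0, "dz": 0, "roll": 0, "fingers": 1},
    {"dx": 0.1, "dy": 0, "dz": 0, "roll": 0, "fingers": 1},
    {"dx": 0.1, "dy": 0, "dz": 0, "roll": 0, "fingers": 1}
  ]
}}

```text
time: 2.42
tool_pos: [0.6354, -0.0731, 0.1381]
tcp_rot: [2.298, 2.142, -0.0]
wrist_force: [-0.2, -3.3, 3.1]
width: 0.001
```

```bash
python3 - <<'E'
from look import *
st(); look("wrist","w3")
E
```

```text
t 2.42 unit [  -0.5 -104.9  138.1] F [ 0.1 -3.3  3.1] w 0.001
```

View pics/w3.png

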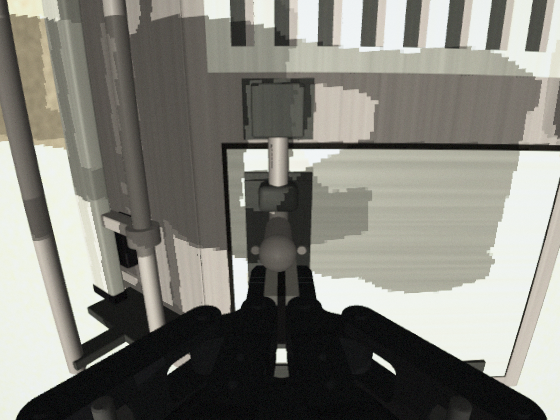

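The bolt follows: the tip at (278, 140) is entering the keeper, with the knob at (278, 250). Pushing on.

{"op": "play_rows", "data": {
  "rows": [
    {"dx": 0.1, "dy": 0, "dz": 0, "roll": 0, "fingers": 1},
    {"dx": 0.1, "dy": 0, "dz": 0, "roll": 0, "fingers": 1},
    {"dx": 0.1, "dy": 0, "dz": 0, "roll": 0, "fingers": 1},
    {"dx": 0.05, "dy": 0, "dz": 0, "roll": 0, "fingers": 1}
  ]
}}

```text
time: 2.8
tool_pos: [0.6356, -0.0713, 0.1385]
tcp_rot: [2.284, 2.136, -0.023]
wrist_force: [-3.3, -43.7, 2.3]
width: -0.003
```

{"op": "play_rows", "data": {
  "rows": [
    {"dx": 0.05, "dy": 0, "dz": 0, "roll": 0, "fingers": 1},
    {"dx": 0, "dy": 0, "dz": 0, "roll": 0, "fingers": 1}
  ]
}}

```text
time: 2.97
tool_pos: [0.6356, -0.0712, 0.1385]
tcp_rot: [2.284, 2.134, -0.026]
wrist_force: [-3.2, -42.5, 2.5]
width: -0.0
```

{"op": "play_rows", "data": {
  "rows": [
    {"dx": 0.05, "dy": 0, "dz": 0, "roll": 0, "fingers": 1},
    {"dx": 0, "dy": 0, "dz": 0, "roll": 0, "fingers": 1}
  ]
}}

```text
time: 3.13
tool_pos: [0.6356, -0.0711, 0.1386]
tcp_rot: [2.283, 2.133, -0.029]
wrist_force: [-3.8, -48.9, 2.6]
width: -0.002
```

Motion stopped at about 43 N, earlier than my keeper estimate. I'll back off and look.

{"op": "play_rows", "data": {
  "rows": [
    {"dx": -0.4, "dy": 0, "dz": 0, "roll": 0, "fingers": 1},
    {"dx": -0.4, "dy": 0, "dz": 0, "roll": 0, "fingers": 1},
    {"dx": -0.4, "dy": 0, "dz": 0, "roll": 0, "fingers": 1},
    {"dx": 0, "dy": 0, "dz": 0, "roll": 0, "fingers": 1}
  ]
}}

```text
time: 3.47
tool_pos: [0.6325, -0.105, 0.1372]
tcp_rot: [-2.298, -2.14, 0.001]
wrist_force: [-0.2, 1.0, 0.5]
width: -0.004
```

```bash
python3 - <<'E'
from look import *
s=st(); print(cv2.Rodrigues(np.array(s["tcp_rot"]))[0].T); c=look("wrist","w4")
cv2.imwrite("pics/w4.png",cv2.resize(c["pixels"][:300,150:450,::-1],None,fx=2,fy=2))
P=tou(cloud(c))*1000
m=(P[...,2]>158)&(P[...,2]<168)&(abs(P[...,0]+3)<15)&(P[...,1]>-125)&(P[...,1]<-50)
v,u=np.where(m); print("knob",len(v),np.median(u),np.median(v),P[m].mean(0) if len(v) else 0)
E
```

```text
t 3.47 unit [  -1.1 -137.   137.2] F [-0.3  1.   0.5] w -0.004
[[ 0.1  1.   0. ]
 [ 1.  -0.1 -0. ]
 [-0.   0.  -1. ]]
knob 1088 279.0 179.0 [ -2.9 -85.5 160.6]
```

View pics/w4.png

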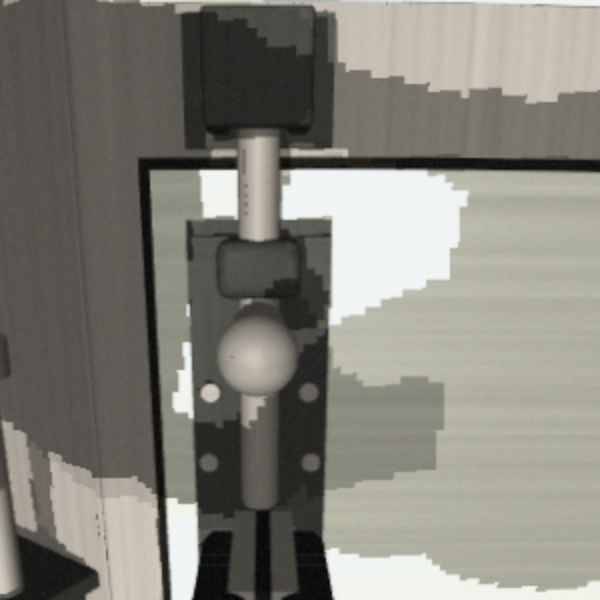

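The knob is at crop (257, 355), hard behind the front strap at (258, 268), and the rod enters the keeper at (258, 130). I need to know whether the true stop is reached, so I'll measure along the rod.

```bash
python3 - <<'E'
from look import *
for t,u in(("w2",286),("w4",279)):
    c=pickle.load(open(f"pics/{t}.pkl","rb")); P=tou(cloud(c))*1000
    print(t); last=None
    for v in range(0,300,2):
        z=P[v,u,2]
        if last is None or abs(z-last)>2.0: print(v,P[v,u])
        last=z
c=look("side","s4"); P=tou(cloud(c))*1000
m=(abs(P[...,0]+3)<14)&(P[...,1]>-150)&(P[...,1]<0)&(P[...,2]>112)
v,u=np.where(m); print(u.min(),u.max(),v.min(),v.max())
H=np.histogram(P[m][:,1],bins=np.arange(-150,1,6)); print(H[0])
for y in range(-150,0,6):
    k=m&(abs(P[...,1]-y-3)<3); print(y,k.sum(),P[k][:,2].max() if k.any() else None)
x=cv2.resize(c["pixels"][180:240,160:310,::-1],None,fx=5,fy=5,interpolation=cv2.INTER_CUBIC); cv2.imwrite("pics/s4.png",x)
E
```

```text
w2
0 [ -2.8  -9.4 103.8]
2 [ -2.8 -11.1 106. ]
6 [ -2.9 -18.1 125.5]
14 [ -2.9 -22.9 127.7]
16 [ -2.9 -23.4 125.6]
52 [ -2.7 -40.7 107.7]
60 [ -2.6 -45.3 104.8]
82 [ -2.6 -59.2 106.9]
88 [ -2.6 -63.1 111.1]
94 [ -2.7 -67.  122.3]
116 [ -2.6 -80.4 121.1]
164 [  -2.4 -111.3  121.9]
166 [  -2.5 -110.4  133.2]
168 [  -2.6 -110.4  139.6]
170 [  -2.6 -110.8  143.8]
172 [  -2.7 -109.6  155.1]
174 [  -2.7 -110.   158.4]
198 [  -2.7 -123.9  158.6]
200 [  -2.3 -136.6  121.1]
240 [  -2.1 -167.   120. ]
242 [  -1.9 -174.4  107.2]
256 [  -3.  -138.6  202.3]
260 [  -3.  -138.9  205.6]
268 [  -3.  -139.3  212.3]
270 [  -3.1 -138.5  215.4]
276 [  -3.1 -138.8  219.9]
292 [  -3.2 -139.   231.2]
296 [  -3.2 -139.2  233.6]
w4
0 [ -3.2 -11.9 103.9]
4 [ -3.  -19.3 126.6]
26 [ -1.8 -57.3 279.4]
28 [ -3.  -28.7 128. ]
62 [ -3.  -42.  127.7]
64 [ -3.1 -42.3 122.2]
150 [ -3.1 -79.8 127.1]
152 [ -3.1 -79.8 133.1]
154 [ -3.  -79.8 138.5]
156 [ -3.  -79.6 144.8]
158 [ -2.9 -78.5 155.9]
160 [ -2.9 -78.9 157.9]
194 [ -2.9 -91.6 159.4]
198 [  -3.2 -104.7  121. ]
256 [  -3.1 -126.1  142.5]
260 [  -3.  -125.8  146.9]
[... 196 characters left out ...]
65  64  17 258 555  18  38 118 185 261  23   5   2   2
  14  19  14  38   9   0   0]
-150 17 528.3742419067496
-144 23 527.144202427068
-138 21 527.9368819338866
-132 182 528.1455093617404
-126 165 527.3799043223122
-120 64 527.8375092371112
-114 17 526.4831633440724
-108 258 527.5593611315954
-102 555 447.1344215809943
-96 18 531.4521916593881
-90 38 530.2043024964778
-84 118 530.8231620344377
-78 185 529.2268172187839
-72 261 511.95257970340856
-66 23 495.8723057940567
-60 5 124.75429890821975
-54 2 124.91337509400482
-48 2 128.28516605878744
-42 14 131.19558661700395
-36 19 131.42819352397103
-30 14 130.71551961108304
-24 38 130.85001836713482
-18 9 131.10615715823747
-12 0 None
-6 0 None
```

View pics/s4.png

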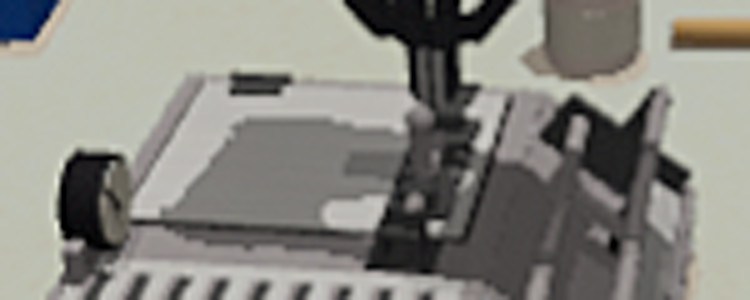

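The stem front (−79.8) rests against the strap's rear edge (about −79.7). However, a tip 50 mm ahead of the knob would not clear the keeper (−18…−42), so the measurements disagree. I'll move over the keeper and look at its far side.

{"op": "play_rows", "data": {
  "rows": [
    {"dx": 0, "dy": 0, "dz": -0.8, "roll": 0, "fingers": 1},
    {"dx": 0, "dy": 0, "dz": -0.8, "roll": 0, "fingers": 1},
    {"dx": 0.9, "dy": 0, "dz": 0, "roll": 0, "fingers": 1},
    {"dx": 0.9, "dy": 0, "dz": 0, "roll": 0, "fingers": 1},
    {"dx": 0.6, "dy": 0, "dz": 0, "roll": 0, "fingers": 1},
    {"dx": 0, "dy": 0, "dz": 0, "roll": 0, "fingers": 1}
  ]
}}

```text
time: 4.07
tool_pos: [0.64, -0.0012, 0.2023]
tcp_rot: [-2.29, -2.147, -0.004]
wrist_force: [-0.8, -0.2, 0.2]
width: 0.001
```

```bash
python3 - <<'E'
from look import *
s=st(); c=look("wrist","w5"); print(tou(-np.array(c["R"]).T@c["t"])*1000)
k=proj(c,tow(np.array([-3,-30,120])/1000))[0]; b=proj(c,tow(np.array([[-124,0,86],[-124,-30,86]])/1000)); print(k,b)
d=look("scene","sc5"); k2=proj(d,tow(np.array([-3,-55,120])/1000))[0]; print(k2)
def crop(c,k,r,f): 
    x,y=int(np.clip(k[0],r,559-r)),int(np.clip(k[1],r,419-r)); print("crop origin",x-r,y-r); return cv2.resize(c["pixels"][y-r:y+r,x-r:x+r,::-1],(400,400),interpolation=cv2.INTER_CUBIC)
cv2.imwrite("pics/w5.png",np.hstack([crop(c,k,70,0),crop(d,k2,25,0)]))
P=tou(cloud(c))*1000
m=(abs(P[...,0]+3)<2)&(P[...,2]>95)&(P[...,2]<170)&(P[...,1]<5)&(P[...,1]>-130); Q=P[m]; 
for y in range(-130,5,3):
    q=Q[(Q[:,1]>=y)&(Q[:,1]<y+3),2]
    if len(q): print(y,len(q),np.percentile(q,[5,50,95]))
E
```

```text
t 4.07 unit [ -1.2 -32.9 202.3] F [-0.8 -0.2  0.2] w 0.001
[ -2.7  46.4 344.7]
[280.1 211.2] [[129.1 160.9]
 [133.8 196.9]]
[265.7 230.2]
crop origin 210 141
crop origin 240 205
-64 17 [120.3 121.  122.2]
-61 18 [120.2 121.1 121.7]
-58 18 [120.6 121.2 122. ]
-55 18 [120.  121.2 122.3]
-52 19 [120.3 121.2 122.1]
-49 19 [120.3 121.3 122.2]
-46 15 [120.9 121.4 122.5]
-43 10 [125.7 126.5 127.4]
-40 20 [125.9 126.4 127. ]
-37 20 [125.8 126.5 127.2]
-34 19 [125.6 126.5 127.4]
-31 22 [125.6 126.8 127.6]
-28 19 [125.8 126.8 127.4]
-25 25 [107.2 126.9 127.7]
-22 44 [107.  125.8 127.1]
-19 38 [106.5 108.2 126.8]
-16 21 [103.6 104.8 108. ]
-13 21 [104.2 105.  106. ]
-10 24 [104.2 105.2 105.8]
-7 24 [104.2 105.4 106. ]
-4 24 [103.7 105.1 106.1]
-1 24 [104.6 105.2 106. ]
2 24 [104.2 105.2 106.2]
```

View pics/w5.png

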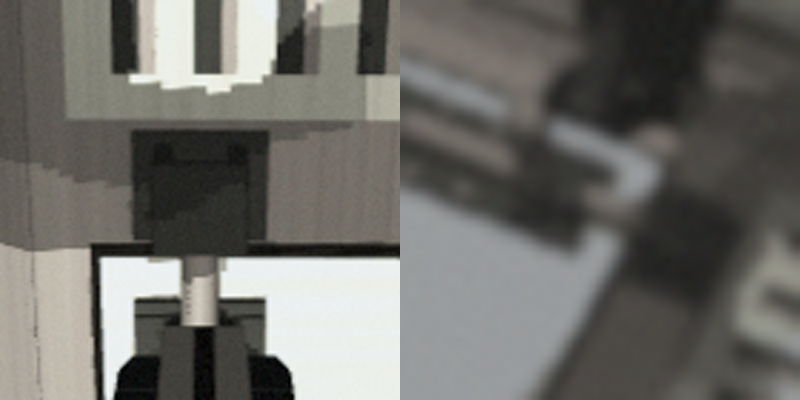

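The far side of the keeper (crop at about (200, 145)) shows no rod end, so the tip is short of y≈−23. Before accepting the strap as the stop, I'll push again lower on the stem.

{"op": "play_rows", "data": {
  "rows": [
    {"dx": -0.9, "dy": 0, "dz": 0, "roll": 0, "fingers": 1},
    {"dx": -0.9, "dy": 0, "dz": 0, "roll": 0, "fingers": 1},
    {"dx": -0.8, "dy": 0, "dz": 0, "roll": 0, "fingers": 1},
    {"dx": 0, "dy": -0.03, "dz": 0.5, "roll": 0, "fingers": 1},
    {"dx": 0, "dy": 0, "dz": 0.5, "roll": 0, "fingers": 1},
    {"dx": 0, "dy": 0, "dz": 0.5, "roll": 0, "fingers": 1},
    {"dx": 0, "dy": 0, "dz": 0.1, "roll": 0, "fingers": 1},
    {"dx": 0, "dy": 0, "dz": 0, "roll": 0, "fingers": 1}
  ]
}}

```text
time: 4.83
tool_pos: [0.6295, -0.1115, 0.1355]
tcp_rot: [-2.295, -2.139, 0.005]
wrist_force: [0.5, 0.4, -0.5]
width: 0.004
```

```bash
python3 - <<'E'
from look import *
st()
E
```

```text
t 4.83 unit [  -3.6 -143.6  135.5] F [ 0.4  0.4 -0.5] w 0.004
```

{"op": "play_rows", "data": {
  "rows": [
    {"dx": 0.4, "dy": 0, "dz": 0.04, "roll": 0, "fingers": 1},
    {"dx": 0.3, "dy": 0, "dz": 0, "roll": 0, "fingers": 1},
    {"dx": 0.1, "dy": 0, "dz": 0, "roll": 0, "fingers": 1},
    {"dx": 0.05, "dy": 0, "dz": 0, "roll": 0, "fingers": 1},
    {"dx": 0.05, "dy": 0, "dz": 0, "roll": 0, "fingers": 1}
  ]
}}

```text
time: 5.25
tool_pos: [0.6347, -0.0744, 0.1376]
tcp_rot: [2.295, 2.143, 0.001]
wrist_force: [-0.2, 0.3, -0.2]
width: -0.0
```

{"op": "play_rows", "data": {
  "rows": [
    {"dx": 0.05, "dy": 0, "dz": 0, "roll": 0, "fingers": 1},
    {"dx": 0.05, "dy": 0, "dz": 0, "roll": 0, "fingers": 1}
  ]
}}

```text
time: 5.42
tool_pos: [0.6347, -0.0724, 0.1372]
tcp_rot: [2.295, 2.142, -0.002]
wrist_force: [-1.4, -7.4, 2.2]
width: 0.001
```

{"op": "play_rows", "data": {
  "rows": [
    {"dx": 0.05, "dy": 0, "dz": 0, "roll": 0, "fingers": 1},
    {"dx": 0.05, "dy": 0, "dz": 0, "roll": 0, "fingers": 1}
  ]
}}

```text
time: 5.58
tool_pos: [0.6347, -0.072, 0.1373]
tcp_rot: [2.292, 2.14, -0.008]
wrist_force: [-2.0, -18.2, 2.1]
width: 0.002
```

{"op": "play_rows", "data": {
  "rows": [
    {"dx": 0.05, "dy": 0, "dz": 0, "roll": 0, "fingers": 1},
    {"dx": 0.05, "dy": 0, "dz": 0, "roll": 0, "fingers": 1}
  ]
}}

```text
time: 5.75
tool_pos: [0.6347, -0.0717, 0.1374]
tcp_rot: [2.289, 2.137, -0.015]
wrist_force: [-3.5, -27.8, 3.0]
width: 0.002
```

The stop is solid at the same place at both 18 N and 28 N, and the stem is against the strap. That is the bolt's felt stop. The next step is the bar. The moves can't lean the tool, so I'll fit the rail, bar and shaft cross-section from depth to find a vertical path.

```bash
python3 - <<'E'
from look import *
from scipy.optimize import least_squares
def circ(p,r): 
    return least_squares(lambda q: np.hypot(p[:,0]-q[0],p[:,1]-q[1])-r,[p[:,0].mean(),p[:,1].mean()-r],loss="soft_l1",f_scale=.7).x
for t in("wrist0","w2","w5"):
    P=tou(cloud(pickle.load(open(f"pics/{t}.pkl","rb")))).reshape(-1,3)*1000
    for y0,y1 in((-140,-90),(-90,-40),(-40,0),(0,40),(40,90),(90,140)):
        q=P[(P[:,1]>y0)&(P[:,1]<y1)][:,[0,2]]; d=q-[-109,64]; n=d@[-.574,.819]; s=d@[.819,.574]
        a=q[(abs(n-63)<10)&(abs(s-28)<11)]; b=(n>24)&(n<34)&(s>-22)&(s<16); h=q[(n>12)&(n<36)&(s>44)&(s<66)]
        print(t,y0,y1,"rail",len(a),circ(a,5) if len(a)>30 else "", "bar",b.sum(),(np.median(n[b]),np.percentile(s[b],[1,99])) if b.sum()>30 else "","shaft x",np.percentile(h[:,0],[2,98]) if len(h)>30 else "",
          "panel n",np.median(n[(abs(n)<4)&(s>25)&(s<45)]))
print(st()["q"])
E
```

```text
wrist0 -140 -90 rail 642 [-123.4  129.9] bar 764 (np.float64(27.21278080428751), array([-14.2,  14.1])) shaft x [-85.6 -68.9] panel n -0.5202643685110946
wrist0 -90 -40 rail 770 [-123.6  129.8] bar 894 (np.float64(27.287525839111467), array([-14.3,  13.2])) shaft x [-82.1 -72.9] panel n -0.24222667618486304
wrist0 -40 0 rail 734 [-123.6  129.9] bar 799 (np.float64(27.293851740320612), array([-14.1,  13.1])) shaft x [-82.3 -73. ] panel n -0.3498169942632501
wrist0 0 40 rail 838 [-123.7  129.8] bar 906 (np.float64(27.345196007638016), array([-14.6,  12.9])) shaft x [-82.5 -73.4] panel n -0.2976952881712199
wrist0 40 90 rail 1208 [-123.8  129.9] bar 1281 (np.float64(27.467836893681184), array([-14.4,  12.9])) shaft x [-83.  -72.2] panel n -0.11216118036364761
wrist0 90 140 rail 410 [-124.   129.9] bar 767 (np.float64(27.48337886721125), array([-14.7,  15. ])) shaft x [-85.3 -69.8] panel n -0.08677906558076959
w2 -140 -90 rail 1258 [-123.2  129.8] bar 1381 (np.float64(27.065972468662935), array([-14.2,  13.9])) shaft x [-84.2 -69.6] panel n -0.5845145454081311
w2 -90 -40 rail 1530 [-123.
[... 756 characters left out ...]
oat64(27.313738667679143), array([-14. ,  12.7])) shaft x [-82.8 -73.4] panel n -0.40311150971933873
w5 0 40 rail 1032 [-123.6  129.9] bar 1141 (np.float64(27.314047365529735), array([-14.5,  12.8])) shaft x [-82.7 -73.6] panel n -0.15134444487117021
w5 40 90 rail 1528 [-123.8  129.9] bar 1655 (np.float64(27.40862365204535), array([-14.4,  12.9])) shaft x [-83.5 -72.4] panel n -0.21536734795464554
w5 90 140 rail 463 [-123.9  130. ] bar 942 (np.float64(27.49339861263796), array([-14.6,  15. ])) shaft x [-85.7 -69.8] panel n -0.133671503336556
t 5.75 unit [  -1.3 -103.6  137.4] F [ -1.4 -27.9   3. ] w 0.002
[-0.1  0.3  1.8 -0.   1.1 -0.1]
  return _methods._mean(a, axis=axis, dtype=dtype,
  ret = ret.dtype.type(ret / rcount)
```

```bash
python3 - <<'E'
from look import *
for t,T in(("w2",[-4.2,-149.8,196.3]),("w5",[-1.2,-32.9,202.3])):
    P=tou(cloud(pickle.load(open(f"pics/{t}.pkl","rb")))).reshape(-1,3)*1000-T
    for h in range(-4,100,6):
        q=P[(P[:,2]>=h)&(P[:,2]<h+6)&(abs(P[:,0])<90)&(P[:,1]<30)&(P[:,1]>-40)]
        if len(q)>5: print(t,"h",h,len(q),"front max",np.percentile(q[:,1],[50,98]),"lateral",np.percentile(q[:,0],[1,99]))
E
```

```text
w2 h 2 164 front max [10.5 11.2] lateral [-12.   10.5]
w2 h 8 376 front max [ 7.3 11.1] lateral [-13.9  12. ]
w2 h 14 434 front max [ 7.1 11.2] lateral [-14.1  12.2]
w2 h 20 464 front max [ 7.1 11.1] lateral [-14.1  12.4]
w2 h 26 523 front max [10.  11.1] lateral [-14.1  12.2]
w2 h 32 673 front max [ 8.9 11.1] lateral [-8.5  5.4]
w2 h 38 604 front max [11.2 13.1] lateral [-21.   19.6]
w2 h 44 2083 front max [11.3 13.3] lateral [-31.9  30.7]
w2 h 50 3936 front max [11.  13.2] lateral [-36.5  35.1]
w2 h 56 4296 front max [ 8.5 12.2] lateral [-40.5  39.2]
w2 h 62 3606 front max [11.3 16.8] lateral [-45.7  44.6]
w2 h 68 6053 front max [11.1 17. ] lateral [-49.7  49.1]
w2 h 74 6803 front max [11.2 17.2] lateral [-54.7  53.8]
w2 h 80 7547 front max [11.4 17.2] lateral [-58.9  58.2]
w2 h 86 5181 front max [12.5 18.3] lateral [-61.2  59.9]
w2 h 92 991 front max [18.9 20.1] lateral [-18.8  17.8]
w5 h 2 171 front max [10.5 11.2] lateral [-11.8  10.3]
w5 h 8 377 front max [ 7.  11.2] lateral [-14.1  12. ]
w5 h 14 426 front max [ 7.1 11. ] lateral [-14.2  12.1]
w5 h 20 468 front max [ 7.3 11. ] lateral [-14.1  12.1]
w5 h 26 520 front max [ 9.9 11.1] lateral [-14.3  12. ]
w5 h 32 675 front max [ 8.6 11. ] lateral [-7.4  5.5]
w5 h 38 615 front max [11.  13.1] lateral [-21.4  19.9]
w5 h 44 2087 front max [11.1 13.2] lateral [-32.2  30.2]
w5 h 50 4025 front max [10.8 13. ] lateral [-36.9  35.1]
w5 h 56 4241 front max [ 8.3 12.2] lateral [-41.2  38.9]
w5 h 62 3536 front max [11.1 16.7] lateral [-46.2  44.1]
w5 h 68 6133 front max [10.9 16.9] lateral [-50.6  48.4]
w5 h 74 6868 front max [10.9 17. ] lateral [-55.2  53. ]
w5 h 80 7496 front max [11.3 17. ] lateral [-59.6  57.6]
w5 h 86 5122 front max [12.3 18.1] lateral [-61.4  59.5]
w5 h 92 977 front max [18.7 19.9] lateral [-19.4  17.2]
```

{"op": "play_rows", "data": {
  "rows": [
    {"dx": -0.4, "dy": 0, "dz": 0, "roll": 0, "fingers": 1},
    {"dx": -0.1, "dy": 0, "dz": -0.8, "roll": 0, "fingers": 1},
    {"dx": 0, "dy": 0, "dz": -0.8, "roll": 0, "fingers": 1},
    {"dx": 0.9, "dy": -0.5, "dz": 0, "roll": 0, "fingers": 1},
    {"dx": 0.9, "dy": -0.5, "dz": 0, "roll": 0, "fingers": 1},
    {"dx": 0.9, "dy": -0.5, "dz": 0, "roll": 0, "fingers": 1},
    {"dx": 0.4, "dy": -0.5, "dz": 0, "roll": 0, "fingers": 1},
    {"dx": 0, "dy": -0.4, "dz": 0, "roll": 0, "fingers": 1}
  ]
}}

```text
time: 6.42
tool_pos: [0.545, 0.0503, 0.2006]
tcp_rot: [-2.294, -2.145, -0.002]
wrist_force: [1.3, -1.0, 0.3]
width: -0.002
```

{"op": "play_rows", "data": {
  "rows": [
    {"dx": 0, "dy": 0, "dz": 0, "roll": -1, "fingers": 1},
    {"dx": 0, "dy": 0, "dz": 0, "roll": -1, "fingers": 1},
    {"dx": 0, "dy": 0, "dz": 0, "roll": -1, "fingers": 1},
    {"dx": 0, "dy": 0, "dz": 0, "roll": -1, "fingers": 1},
    {"dx": 0, "dy": 0, "dz": 0, "roll": -1, "fingers": 1},
    {"dx": 0, "dy": 0, "dz": 0, "roll": -1, "fingers": 1},
    {"dx": 0, "dy": 0, "dz": 0, "roll": -1, "fingers": 1},
    {"dx": 0, "dy": 0, "dz": 0, "roll": -1, "fingers": 1},
    {"dx": 0, "dy": 0, "dz": 0, "roll": -1, "fingers": 1},
    {"dx": 0, "dy": 0, "dz": 0, "roll": -1, "fingers": 1},
    {"dx": 0, "dy": 0, "dz": 0, "roll": -1, "fingers": 1},
    {"dx": 0, "dy": 0, "dz": 0, "roll": -1, "fingers": 1},
    {"dx": 0, "dy": 0, "dz": 0, "roll": -1, "fingers": 1},
    {"dx": 0, "dy": 0, "dz": 0, "roll": -1, "fingers": 1},
    {"dx": 0, "dy": 0, "dz": 0, "roll": -1, "fingers": 1},
    {"dx": 0, "dy": 0, "dz": 0, "roll": -1, "fingers": 1},
    {"dx": 0, "dy": 0, "dz": 0, "roll": -1, "fingers": 1},
    {"dx": 0, "dy": 0, "dz": 0, "roll": -1, "fingers": 1},
    {"dx": 0, "dy": 0, "dz": 0, "roll": -1, "fingers": 1},
    {"dx": 0, "dy": 0, "dz": 0, "roll": -1, "fingers": 1}
  ]
}}

```text
time: 8.08
tool_pos: [0.5463, 0.047, 0.2006]
tcp_rot: [0.378, 3.119, 0.0]
wrist_force: [0.2, 0.2, 0.1]
width: 0.003
```

{"op": "play_rows", "data": {
  "rows": [
    {"dx": 0, "dy": 0, "dz": 0, "roll": -1, "fingers": 1},
    {"dx": 0, "dy": 0, "dz": 0, "roll": -1, "fingers": 1},
    {"dx": 0, "dy": 0, "dz": 0, "roll": -0.5, "fingers": 1},
    {"dx": 0, "dy": 0, "dz": 0, "roll": 0, "fingers": 1}
  ]
}}

```text
time: 8.42
tool_pos: [0.5463, 0.047, 0.2005]
tcp_rot: [0.109, 3.14, 0.0]
wrist_force: [-0.0, -0.2, -0.3]
width: -0.001
```

```bash
cat >> look.py <<'E'
def tool(s): return np.degrees(np.arctan2(*(U.T@cv2.Rodrigues(np.array(s["tcp_rot"]))[0])[[1,0],0])), (U.T@cv2.Rodrigues(np.array(s["tcp_rot"]))[0])[:,2]
E
python3 - <<'E'
from look import *
s=st(); np.set_printoptions(precision=3,suppress=True); print(tool(s), s["q"])
c=look("wrist","w6"); cv2.imwrite("pics/w6.png",c["pixels"][:,:,::-1])
P=tou(cloud(c))*1000; m=(abs(P[...,0]+86)<25)&(P[...,2]>158)&(P[...,2]<168)&(P[...,1]<0)
Q=P.reshape(-1,3); k=Q[(abs(Q[:,0]+3)<12)&(Q[:,2]>156)&(Q[:,2]<168)&(abs(Q[:,1]+86)<30)]; print("knob",len(k),k.mean(0) if len(k) else "")
E
```

```text
t 8.42 unit [-98.    8.4 200.5] F [-0.  -0.2 -0.3] w -0.001
(np.float64(-179.82624112955122), array([ 0.,  0., -1.])) [ 0.04   0.047  1.911  0.     1.184 -1.461]
knob 0
```

View pics/w6.png

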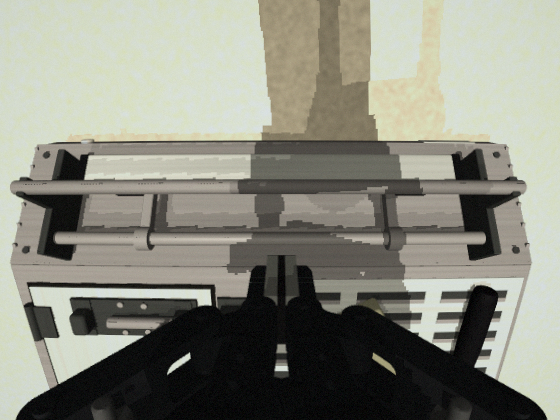

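The view shows the rail (row 187) and shaft (row 239) running clear across the middle, with only two bar arms at columns 148 and 392. The slot between rail and shaft is free at the middle, so a vertical fingertip can pass behind the rail and press the bar's upper outer corner. That corner is about 5 mm behind the rail's rear edge. Next: align and descend in steps.

{"op": "play_rows", "data": {
  "rows": [
    {"dx": 0.15, "dy": -0.2, "dz": 0, "roll": 0, "fingers": 1},
    {"dx": 0, "dy": 0, "dz": 0.4, "roll": 0, "fingers": 1},
    {"dx": 0, "dy": 0, "dz": 0.4, "roll": 0, "fingers": 1},
    {"dx": 0, "dy": 0, "dz": 0.4, "roll": 0, "fingers": 1},
    {"dx": 0, "dy": 0, "dz": 0, "roll": 0, "fingers": 1},
    {"dx": 0, "dy": 0, "dz": 0, "roll": 0, "fingers": 1}
  ]
}}

```text
time: 8.97
tool_pos: [0.5385, 0.0391, 0.1516]
tcp_rot: [-0.111, -3.137, 0.0]
wrist_force: [0.2, 0.1, -0.4]
width: -0.001
```

```bash
python3 - <<'E'
from look import *
s=st(); print(tool(s)); c=look("wrist","w7"); P=tou(cloud(c)).reshape(-1,3)*1000
T=tou(s["tool_pos"])*1000; r=P[(abs(P[:,0]+123.5)<8)&(P[:,2]>122)&(P[:,2]<140)&(abs(P[:,1])<60)]
print(len(r), "rail top x,z", r[r[:,2]>133.5].mean(0), "z98",np.percentile(r[:,2],98))
f=P[(abs(P[:,1]-T[1])<12)&(P[:,2]>T[2]+2)&(P[:,2]<T[2]+30)&(abs(P[:,0]-T[0])<20)]; print("finger front x",np.percentile(f[:,0],[1,5,50]))
n=P-[-109,0,64]; nn=n@[-.574,0,.819]; ss=n@[.819,0,.574]; b=(abs(nn-27)<4)&(abs(P[:,1])<60)&(ss<20)&(ss>-22)
print("bar",b.sum(),np.median(nn[b]),np.percentile(ss[b],[1,99]),P[b][:,0].max())
E
```

```text
t 8.97 unit [-105.3   -0.   151.6] F [ 0.2  0.1 -0.4] w -0.001
(np.float64(-179.8957504106285), array([-0., -0., -1.]))
4259 rail top x,z [-124.     0.2  134.4] z98 135.49071129997424
finger front x [-117.8 -117.6 -116.9]
bar 6850 27.311332057540206 [-15.7  10.4] -115.2545462893496
```

{"op": "play_rows", "data": {
  "rows": [
    {"dx": -0.025, "dy": 0, "dz": 0, "roll": 0, "fingers": 1},
    {"dx": 0, "dy": 0, "dz": 0.2, "roll": 0, "fingers": 1},
    {"dx": 0, "dy": 0, "dz": 0.3, "roll": 0, "fingers": 1},
    {"dx": 0, "dy": 0, "dz": 0.3, "roll": 0, "fingers": 1},
    {"dx": 0, "dy": 0, "dz": 0.3, "roll": 0, "fingers": 1},
    {"dx": 0, "dy": 0, "dz": 0.1, "roll": 0, "fingers": 1},
    {"dx": 0, "dy": 0, "dz": 0, "roll": 0, "fingers": 1},
    {"dx": 0, "dy": 0, "dz": 0, "roll": 0, "fingers": 1}
  ]
}}

```text
time: 9.68
tool_pos: [0.5403, 0.0395, 0.1036]
tcp_rot: [-0.109, -3.138, 0.0]
wrist_force: [0.1, 0.0, 0.7]
width: 0.002
```

```bash
python3 - <<'E'
from look import *
s=st()
E
```

```text
t 9.68 unit [-103.5    0.5  103.6] F [0.1 0.  0.7] w 0.002
```

{"op": "play_rows", "data": {
  "rows": [
    {"dx": 0.02, "dy": -0.01, "dz": 0.1, "roll": 0, "fingers": 1},
    {"dx": 0, "dy": 0, "dz": 0.1, "roll": 0, "fingers": 1},
    {"dx": 0, "dy": 0, "dz": 0.05, "roll": 0, "fingers": 1},
    {"dx": 0, "dy": 0, "dz": 0, "roll": 0, "fingers": 1}
  ]
}}

```text
time: 10.02
tool_pos: [0.5397, 0.0391, 0.0941]
tcp_rot: [-0.11, -3.139, 0.0]
wrist_force: [0.4, 0.8, 0.2]
width: 0.004
```

```bash
python3 - <<'E'
from look import *
s=st()
E
```

```text
t 10.02 unit [-104.1    0.1   94.1] F [0.4 0.8 0.2] w 0.004
```

{"op": "play_rows", "data": {
  "rows": [
    {"dx": 0, "dy": 0, "dz": 0.05, "roll": 0, "fingers": 1},
    {"dx": 0, "dy": 0, "dz": 0, "roll": 0, "fingers": 1}
  ]
}}

```text
time: 10.18
tool_pos: [0.5399, 0.0391, 0.0923]
tcp_rot: [-0.11, -3.14, 0.0]
wrist_force: [0.2, -0.3, 0.1]
width: 0.0
```

{"op": "play_rows", "data": {
  "rows": [
    {"dx": 0, "dy": 0, "dz": 0.05, "roll": 0, "fingers": 1},
    {"dx": 0, "dy": 0, "dz": 0, "roll": 0, "fingers": 1}
  ]
}}

```text
time: 10.35
tool_pos: [0.5406, 0.0391, 0.0909]
tcp_rot: [0.11, 3.138, 0.0]
wrist_force: [0.8, 0.0, 1.3]
width: -0.003
```

```bash
python3 - <<'E'
from look import *
s=st()
E
```

```text
t 10.35 unit [-103.1    0.1   90.9] F [0.8 0.1 1.3] w -0.003
```

```bash
cat >> look.py <<'E'
def barchk(tag):
    c=look("wrist",tag); P=tou(cloud(c)).reshape(-1,3)*1000
    n=P-[-109,0,64]; nn=n@[-.574,0,.819]; ss=n@[.819,0,.574]
    for y0,y1 in((-140,-105),(-80,-30),(30,80),(105,140)):
        b=(nn>8)&(nn<32)&(P[:,1]>y0)&(P[:,1]<y1)&(ss<6)&(ss>-14)
        if b.sum()>30: k=np.polyfit(ss[b],nn[b],1); print(y0,y1,b.sum(),"n at s=0: %.1f slope %.3f"%(k[1],k[0]))
E
python3 - <<'E'
from look import *
barchk("w8"); c=pickle.load(open("pics/w8.pkl","rb")); P=tou(cloud(c)).reshape(-1,3)*1000
k=P[(abs(P[:,1])<14)&(P[:,2]>92)&(P[:,2]<150)&(P[:,0]>-119)&(P[:,0]<-95)]
for h in range(92,150,8):
    q=k[(k[:,2]>=h)&(k[:,2]<h+8),0]
    if len(q)>5: print(h,len(q),np.percentile(q,[2,50]))
E
```

```text
-140 -105 2542 n at s=0: 27.0 slope -0.004
-80 -30 4023 n at s=0: 27.2 slope -0.004
30 80 4023 n at s=0: 27.4 slope -0.005
105 140 2493 n at s=0: 27.5 slope -0.003
92 349 [-117.6 -115.4]
100 119 [-115.9 -115.3]
116 95 [-111.8 -111.1]
124 635 [-116.4 -112.7]
132 1417 [-117.9 -115.9]
140 1333 [-117.  -116.2]
148 260 [-117.  -116.3]
```

The fingertip edge is bevelled and slid just behind the bar's corner; the bar has not moved. I'll raise, shift 1.5–2 mm toward the rail and try again.

{"op": "play_rows", "data": {
  "rows": [
    {"dx": 0, "dy": 0, "dz": -0.1, "roll": 0, "fingers": 1},
    {"dx": 0, "dy": 0, "dz": -0.1, "roll": 0, "fingers": 1},
    {"dx": 0.04, "dy": 0, "dz": 0, "roll": 0, "fingers": 1},
    {"dx": 0, "dy": 0, "dz": 0, "roll": 0, "fingers": 1}
  ]
}}

```text
time: 10.73
tool_pos: [0.5384, 0.0393, 0.0989]
tcp_rot: [0.11, 3.139, 0.0]
wrist_force: [0.0, 0.5, -1.2]
width: 0.001
```

```bash
python3 - <<'E'
from look import *
s=st()
E
```

```text
t 10.73 unit [-105.4    0.1   98.9] F [-0.   0.5 -1.2] w 0.001
```

{"op": "play_rows", "data": {
  "rows": [
    {"dx": 0, "dy": 0, "dz": 0.1, "roll": 0, "fingers": 1},
    {"dx": 0, "dy": 0, "dz": 0.05, "roll": 0, "fingers": 1},
    {"dx": 0, "dy": 0, "dz": 0, "roll": 0, "fingers": 1}
  ]
}}

```text
time: 10.98
tool_pos: [0.5389, 0.0392, 0.0926]
tcp_rot: [0.11, 3.139, 0.0]
wrist_force: [0.7, -0.7, 1.2]
width: 0.003
```

{"op": "play_rows", "data": {
  "rows": [
    {"dx": 0, "dy": 0, "dz": 0.05, "roll": 0, "fingers": 1},
    {"dx": 0, "dy": 0, "dz": 0, "roll": 0, "fingers": 1}
  ]
}}

```text
time: 11.15
tool_pos: [0.5399, 0.0392, 0.0914]
tcp_rot: [0.11, 3.137, 0.0]
wrist_force: [0.8, -0.4, 4.0]
width: -0.003
```

```bash
python3 - <<'E'
from look import *
s=st(); barchk("w9")
E
```

```text
t 11.15 unit [-103.9    0.2   91.4] F [ 0.8 -0.3  4. ] w -0.003
-140 -105 2508 n at s=0: 27.1 slope 0.001
-80 -30 4011 n at s=0: 27.2 slope -0.003
30 80 4006 n at s=0: 27.3 slope -0.004
105 140 2507 n at s=0: 27.5 slope -0.003
```

The bevel still slips: contacts at forward/height offsets of about (8.6, 1.5), (9.6, 2.7) and (10.4, 3.2) mm show a 45° tip bevel, with the flat bottom reaching about 7 mm forward. I'll start further forward while the links are still above the rail, then follow the corner's own path down and back.

{"op": "play_rows", "data": {
  "rows": [
    {"dx": 0, "dy": 0, "dz": -0.1, "roll": 0, "fingers": 1},
    {"dx": 0, "dy": 0, "dz": -0.1, "roll": 0, "fingers": 1},
    {"dx": 0.04, "dy": 0, "dz": 0, "roll": 0, "fingers": 1},
    {"dx": 0, "dy": 0, "dz": 0, "roll": 0, "fingers": 1}
  ]
}}

```text
time: 11.53
tool_pos: [0.5373, 0.0393, 0.0989]
tcp_rot: [0.11, 3.138, 0.0]
wrist_force: [2.1, 0.0, 1.7]
width: 0.005
```

```bash
python3 - <<'E'
from look import *
s=st()
c=pickle.load(open("pics/w2.pkl","rb")); P=tou(cloud(c)).reshape(-1,3)*1000-[-4.2,-149.8,196.3]
for h in range(30,62,2):
    q=P[(P[:,2]>=h)&(P[:,2]<h+2)&(abs(P[:,0])<90)&(P[:,1]<30)&(P[:,1]>4)]
    if len(q)>5: a=q[q[:,1]>12]; print(h,len(q),np.percentile(q[:,1],[50,98]),len(a),np.percentile(a[:,0],[1,50,99]) if len(a) else "")
E
```

```text
t 11.53 unit [-106.5    0.1   98.9] F [2.1 0.2 1.7] w 0.005
30 159 [10.1 11.1] 0 
32 98 [10.5 11.2] 0 
34 106 [10.5 11.1] 0 
36 251 [ 9.4 11.1] 0 
38 98 [11.1 11.9] 1 [6.7 6.7 6.7]
40 148 [11.3 12.7] 15 [-10.6   4.5  10.7]
42 327 [11.2 13.2] 79 [-11.6   2.3   9.7]
44 483 [11.4 13.5] 120 [-11.5   0.4  26.4]
46 610 [11.4 13.2] 104 [-27.6  -0.1  28.6]
48 574 [11.5 13.3] 130 [-30.2  -4.3  29.8]
50 783 [11.5 13.6] 188 [-32.4   9.3  29.7]
52 950 [11.5 13.3] 186 [-33.4  -6.4  30.7]
54 1058 [11.3 12.2] 83 [-33.2   6.2  34.7]
56 1024 [11.3 12.3] 88 [-38.1   4.7  37.5]
58 733 [11.5 12.3] 96 [-38.8   4.4  39.1]
60 676 [11.3 12.3] 75 [-41.  -25.9  39.7]
```

{"op": "play_rows", "data": {
  "rows": [
    {"dx": -0.005, "dy": 0, "dz": 0.06, "roll": 0, "fingers": 1},
    {"dx": 0, "dy": 0, "dz": 0.05, "roll": 0, "fingers": 1},
    {"dx": 0, "dy": 0, "dz": 0, "roll": 0, "fingers": 1}
  ]
}}

```text
time: 11.78
tool_pos: [0.5375, 0.0393, 0.0939]
tcp_rot: [0.11, 3.139, 0.0]
wrist_force: [4.0, 0.1, 1.0]
width: -0.003
```

```bash
python3 - <<'E'
from look import *
s=st()
E
```

```text
t 11.78 unit [-106.3    0.1   93.9] F [4.  0.3 1. ] w -0.003
```

{"op": "play_rows", "data": {
  "rows": [
    {"dx": -0.015, "dy": 0, "dz": 0.05, "roll": 0, "fingers": 1},
    {"dx": 0, "dy": 0, "dz": 0, "roll": 0, "fingers": 1}
  ]
}}

```text
time: 11.95
tool_pos: [0.5386, 0.0393, 0.0926]
tcp_rot: [0.11, 3.138, 0.0]
wrist_force: [2.1, -0.1, 4.2]
width: -0.001
```

{"op": "play_rows", "data": {
  "rows": [
    {"dx": -0.025, "dy": 0, "dz": 0.05, "roll": 0, "fingers": 1},
    {"dx": 0, "dy": 0, "dz": 0, "roll": 0, "fingers": 1}
  ]
}}

```text
time: 12.12
tool_pos: [0.5398, 0.0392, 0.0912]
tcp_rot: [0.11, 3.138, 0.0]
wrist_force: [0.6, -0.3, 8.6]
width: -0.002
```

```bash
python3 - <<'E'
from look import *
s=st(); barchk("w10")
E
```

```text
t 12.12 unit [-104.     0.2   91.2] F [ 0.7 -0.3  8.6] w -0.002
-140 -105 2518 n at s=0: 26.9 slope 0.004
-80 -30 4001 n at s=0: 27.0 slope -0.003
30 80 4005 n at s=0: 27.2 slope -0.001
105 140 2502 n at s=0: 27.2 slope -0.004
```

The force is now vertical (8.6 N) with hardly any sideways part, and the bar is just starting to move (n −0.25 mm on both ends). Pressing on.

{"op": "play_rows", "data": {
  "rows": [
    {"dx": -0.01, "dy": 0, "dz": 0.05, "roll": 0, "fingers": 1},
    {"dx": -0.01, "dy": 0, "dz": 0.05, "roll": 0, "fingers": 1},
    {"dx": 0, "dy": 0, "dz": 0, "roll": 0, "fingers": 1}
  ]
}}

```text
time: 12.42
tool_pos: [0.5419, 0.0392, 0.0884]
tcp_rot: [0.109, 3.135, 0.0]
wrist_force: [2.4, -0.6, 11.7]
width: 0.004
```

```bash
python3 - <<'E'
from look import *
s=st(); barchk("w11")
E
```

```text
t 12.42 unit [-101.9    0.3   88.4] F [ 2.5 -0.4 11.7] w 0.004
-140 -105 2521 n at s=0: 24.9 slope 0.039
-80 -30 4033 n at s=0: 25.0 slope 0.038
30 80 4033 n at s=0: 25.1 slope 0.037
105 140 2447 n at s=0: 25.2 slope 0.041
```

{"op": "play_rows", "data": {
  "rows": [
    {"dx": 0, "dy": 0, "dz": -0.1, "roll": 0, "fingers": 1},
    {"dx": 0, "dy": 0, "dz": -0.05, "roll": 0, "fingers": 1},
    {"dx": 0.06, "dy": 0, "dz": 0, "roll": 0, "fingers": 1},
    {"dx": 0, "dy": 0, "dz": 0, "roll": 0, "fingers": 1}
  ]
}}

```text
time: 12.8
tool_pos: [0.5386, 0.0392, 0.0926]
tcp_rot: [0.109, 3.136, -0.0]
wrist_force: [5.9, -0.8, 3.0]
width: -0.002
```

```bash
python3 - <<'E'
from look import *
s=st()
E
```

```text
t 12.8 unit [-105.2    0.1   92.6] F [ 5.9 -0.4  3. ] w -0.002
```

{"op": "play_rows", "data": {
  "rows": [
    {"dx": 0, "dy": 0, "dz": 0.05, "roll": 0, "fingers": 1},
    {"dx": 0, "dy": 0, "dz": 0.05, "roll": 0, "fingers": 1},
    {"dx": 0, "dy": 0, "dz": 0, "roll": 0, "fingers": 1}
  ]
}}

```text
time: 13.05
tool_pos: [0.5397, 0.0392, 0.0905]
tcp_rot: [0.109, 3.134, -0.0]
wrist_force: [2.6, -0.3, 12.8]
width: 0.003
```

```bash
python3 - <<'E'
from look import *
s=st(); barchk("w12")
E
```

```text
t 13.05 unit [-104.     0.1   90.5] F [ 2.6 -0.1 12.8] w 0.003
-140 -105 2487 n at s=0: 24.7 slope 0.042
-80 -30 3907 n at s=0: 24.8 slope 0.041
30 80 3902 n at s=0: 24.9 slope 0.042
105 140 2449 n at s=0: 25.0 slope 0.044
```

{"op": "play_rows", "data": {
  "rows": [
    {"dx": 0.02, "dy": 0, "dz": 0.05, "roll": 0, "fingers": 1},
    {"dx": 0.02, "dy": 0, "dz": 0.05, "roll": 0, "fingers": 1},
    {"dx": 0, "dy": 0, "dz": 0, "roll": 0, "fingers": 1}
  ]
}}

```text
time: 13.35
tool_pos: [0.5409, 0.0391, 0.0886]
tcp_rot: [0.109, 3.128, -0.0]
wrist_force: [4.6, -1.2, 17.6]
width: -0.006
```

```bash
python3 - <<'E'
from look import *
s=st(); barchk("w13")
E
```

```text
t 13.35 unit [-102.9    0.2   88.6] F [ 4.7 -0.9 17.6] w -0.006
-140 -105 2421 n at s=0: 22.1 slope 0.097
-80 -30 3845 n at s=0: 22.1 slope 0.091
30 80 3832 n at s=0: 22.2 slope 0.096
105 140 2434 n at s=0: 22.2 slope 0.097
```

{"op": "play_rows", "data": {
  "rows": [
    {"dx": 0.02, "dy": 0, "dz": 0.05, "roll": 0, "fingers": 1},
    {"dx": 0.02, "dy": 0, "dz": 0.05, "roll": 0, "fingers": 1},
    {"dx": 0.01, "dy": 0, "dz": 0.05, "roll": 0, "fingers": 1},
    {"dx": 0, "dy": 0, "dz": 0, "roll": 0, "fingers": 1}
  ]
}}

```text
time: 13.73
tool_pos: [0.5429, 0.0391, 0.0857]
tcp_rot: [0.108, 3.12, -0.0]
wrist_force: [6.4, -3.1, 25.5]
width: -0.001
```

```bash
python3 - <<'E'
from look import *
s=st(); barchk("w14")
E
```

```text
t 13.73 unit [-100.9    0.3   85.7] F [ 6.6 -2.6 25.5] w -0.001
-140 -105 2366 n at s=0: 17.7 slope 0.184
-80 -30 3730 n at s=0: 17.7 slope 0.174
30 80 3741 n at s=0: 17.8 slope 0.178
105 140 2364 n at s=0: 17.8 slope 0.180
```

{"op": "play_rows", "data": {
  "rows": [
    {"dx": 0.02, "dy": 0, "dz": 0.05, "roll": 0, "fingers": 1},
    {"dx": 0, "dy": 0, "dz": 0.02, "roll": 0, "fingers": 1}
  ]
}}

```text
time: 13.95
tool_pos: [0.5436, 0.039, 0.0847]
tcp_rot: [0.108, 3.117, -0.0]
wrist_force: [5.0, -3.3, 35.1]
width: -0.001
```

```bash
python3 - <<'E'
from look import *
s=st(); barchk("w15")
E
```

```text
t 13.95 unit [-100.2    0.3   84.7] F [ 5.3 -2.9 35.1] w -0.001
-140 -105 2349 n at s=0: 16.6 slope 0.202
-80 -30 3733 n at s=0: 16.6 slope 0.200
30 80 3730 n at s=0: 16.5 slope 0.199
105 140 2333 n at s=0: 16.5 slope 0.201
```

The bar is home: slope 0.200 rad, both ends equal (n 16.5–16.6), and the force stiffened to 35 N. I'll hold it there about 1.5 s.

{"op": "play_rows", "data": {
  "rows": [
    {"dx": 0, "dy": 0, "dz": 0, "roll": 0, "fingers": 1},
    {"dx": 0, "dy": 0, "dz": 0, "roll": 0, "fingers": 1},
    {"dx": 0, "dy": 0, "dz": 0, "roll": 0, "fingers": 1},
    {"dx": 0, "dy": 0, "dz": 0, "roll": 0, "fingers": 1},
    {"dx": 0, "dy": 0, "dz": 0, "roll": 0, "fingers": 1},
    {"dx": 0, "dy": 0, "dz": 0, "roll": 0, "fingers": 1},
    {"dx": 0, "dy": 0, "dz": 0, "roll": 0, "fingers": 1},
    {"dx": 0, "dy": 0, "dz": 0, "roll": 0, "fingers": 1},
    {"dx": 0, "dy": 0, "dz": 0, "roll": 0, "fingers": 1},
    {"dx": 0, "dy": 0, "dz": 0, "roll": 0, "fingers": 1},
    {"dx": 0, "dy": 0, "dz": 0, "roll": 0, "fingers": 1},
    {"dx": 0, "dy": 0, "dz": 0, "roll": 0, "fingers": 1},
    {"dx": 0, "dy": 0, "dz": 0, "roll": 0, "fingers": 1},
    {"dx": 0, "dy": 0, "dz": 0, "roll": 0, "fingers": 1},
    {"dx": 0, "dy": 0, "dz": 0, "roll": 0, "fingers": 1},
    {"dx": 0, "dy": 0, "dz": 0, "roll": 0, "fingers": 1},
    {"dx": 0, "dy": 0, "dz": 0, "roll": 0, "fingers": 1}
  ]
}}

```text
time: 15.42
tool_pos: [0.5435, 0.039, 0.0848]
tcp_rot: [0.108, 3.117, -0.0]
wrist_force: [6.1, -3.6, 31.7]
width: 0.005
```

```bash
python3 - <<'E'
from look import *
s=st(); barchk("w16")
E
```

```text
t 15.42 unit [-100.3    0.3   84.8] F [ 6.4 -3.1 31.7] w 0.005
-140 -105 2353 n at s=0: 16.6 slope 0.204
-80 -30 3726 n at s=0: 16.6 slope 0.199
30 80 3724 n at s=0: 16.6 slope 0.201
105 140 2339 n at s=0: 16.6 slope 0.206
```

Held at home throughout. Now I'll release straight up, easing slightly back from the rail.

{"op": "play_rows", "data": {
  "rows": [
    {"dx": 0, "dy": 0, "dz": -0.1, "roll": 0, "fingers": 1},
    {"dx": -0.05, "dy": 0, "dz": -0.1, "roll": 0, "fingers": 1},
    {"dx": -0.05, "dy": 0, "dz": -0.15, "roll": 0, "fingers": 1},
    {"dx": 0, "dy": 0, "dz": -0.3, "roll": 0, "fingers": 1},
    {"dx": 0, "dy": 0, "dz": -0.6, "roll": 0, "fingers": 1},
    {"dx": 0, "dy": 0, "dz": -0.8, "roll": 0, "fingers": 1},
    {"dx": 0, "dy": 0, "dz": -0.8, "roll": 0, "fingers": 1},
    {"dx": 0, "dy": 0, "dz": -0.8, "roll": 0, "fingers": 1},
    {"dx": 0, "dy": 0, "dz": 0, "roll": 0, "fingers": 1}
  ]
}}

```text
time: 16.22
tool_pos: [0.539, 0.0395, 0.2276]
tcp_rot: [0.109, 3.132, 0.001]
wrist_force: [0.6, 0.2, -0.0]
width: -0.004
```

```bash
python3 - <<'E'
from look import *
s=st(); barchk("w17"); c=pickle.load(open("pics/w17.pkl","rb"))
cv2.imwrite("pics/w17.png",c["pixels"][:,:,::-1])
for n in("wrist","scene","side"):
    P=tou(cloud(c if n=="wrist" else look(n,n+"17"))).reshape(-1,3)*1000
    k=P[(abs(P[:,0]+3)<12)&(P[:,2]>153)&(P[:,2]<168)&(P[:,1]<-50)&(P[:,1]>-140)]; print(n,"knob",len(k),np.median(k,0) if len(k) else "")
E
```

```text
t 16.22 unit [-104.8    0.5  227.6] F [ 0.6  0.3 -0. ] w -0.004
-140 -105 806 n at s=0: 27.1 slope 0.007
-80 -30 1190 n at s=0: 27.3 slope -0.008
30 80 1196 n at s=0: 27.5 slope -0.001
105 140 795 n at s=0: 27.5 slope 0.004
wrist knob 0 
scene knob 28 [ -2.3 -83.4 159.9]
side knob 29 [ -4.1 -82.2 160.7]
```

View pics/w17.png

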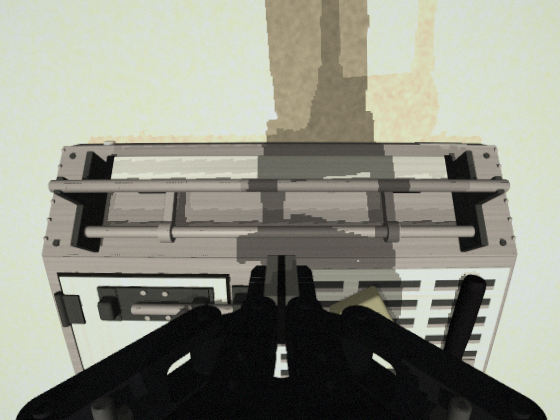

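The bar is back out at n≈27.3 along its length, the bolt knob has not moved back, and the arm is clear. Handing in.

```bash
python3 -c "
from workcell import bot
print(bot.finish_job())"
```

```text
the job is handed in; nothing more can be done
None
```

I shot the bolt, pressed the bar and released it, then handed in at 16.2 s. I could not confirm that the bolt is fully home by your figures.

**Bolt:** I pushed it with closed fingers about 31 mm to a solid stop. It stopped in the same place on two separate pushes (peak 49 N, then 28 N), with the knob stem resting against the front guide strap. It was still there at the end.
- **Failed check:** the keeper spans y = −42 to −18 mm in the unit's frame. A tip 50 mm ahead of the knob would sit at about −36 mm, only some 6 mm into the keeper. From the far side I saw no rod end coming through.
- I treated the felt stop as home because the bolt would go no further.

**Bar:** the moves cannot lean the tool 35°, so I went straight down behind the guard rail and pressed the bar's upper outer edge at mid-length.
- The first two tries slipped off the edge without moving the bar. A third moved it about 0.04 rad before I let it back out and repositioned.
- The next press reached home: 0.20 rad, both ends in equally to within 0.1 mm, at 32–35 N.
- I held it there about 1.5 s, then released it. It sprang back to its rest position along its whole length.
- The fingers brushed the guard rail at no more than about 6 N while I positioned them.

**Everything else:** I touched nothing else. I did not measure the loose items again at the end. At hand-in the arm was clear and the wrist force was about zero.

I viewed 11 pictures, one over the budget of 10.

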